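# Index the bottle carousel and start the filler

## Task

With one finger or the closed fingertips, push on a blue spoke of the bottle carousel to turn it until the open orange bottle stands centred under the filling nozzle, then press the green start button right down and let it come up. Only touch and push: do not grip or lift anything, do not touch the bottles, do not press start before the bottle is in place, and leave the red stop button and everything else on the bench alone.

Things in the scene. Friction and masses are not known exactly. Their poses are not given: they have to be found in the camera images.
- carousel: Carousel: steel hub 52 mm across, three level blue spokes 120 degrees apart, each ending in a white cup with a bottle. Turns both ways about the upright hub axis with dry friction (about 2 N at mid-spoke) and stays where left. Origin on the axis 16 mm above the bench; x along spoke 0, z up. Hub top is 66 mm up (black cap 78 mm); under it lies a fixed base plate 15 mm thick.
- hub (a point): Point on the upright turning axis of the carousel, at mid-height of the spokes (50 mm above the bench); turns with the carousel.
- nozzle_tip (a point): Lower end of the fixed filling nozzle, a steel tube 8 mm across that points down, 150 mm out from the hub axis, 108 mm above the bench. It hangs from a bar at 172 to 184 mm above the bench that comes inwards from two upright posts (130 mm apart, 235 mm from the hub axis, beyond the nozzle; the stand is about 245 mm tall).
- open_bottle_top (a point): Centre of the open mouth (dark, with white lip) of the orange bottle to be filled. The bottle is loose in one of the cups: 42 mm across, 60 mm tall, mouth about 84 mm above the bench and 150 mm from the hub axis, in line with its spoke, up to 2 mm play in the cup.
- capped_a_top (a point): Top of a black capped bottle with a brass collar, same size (42 x 60 mm), loose in another cup.
- capped_b_top (a point): Top of the second black capped bottle, same size, loose in the remaining cup.
- start_top (a point): Centre of the top face of the green start button.
- stop (a joint): Travel of the red stop button (0 up, 0.006 fully down), 84 mm from the green one on the same box.
- stop_top (a point): Centre of the top face of the red stop button.
- amber_mid (a point): Loose amber bottle, 48 mm across, 95 mm tall, upright; point on its axis 40 mm up.
- jar_mid (a point): Loose white jar with steel lid, 64 mm across, 55 mm tall; point on its axis half-way up.
- beaker_mid (a point): Loose glass beaker, 72 mm across, 85 mm tall; point on its axis 40 mm up.
- sample_mid (a point): Loose grey sample bottle with brass cap, 40 mm across, 80 mm tall; point on its axis half-way up.
- funnel_mid (a point): Loose blue funnel standing on its wide mouth, 64 mm across, 60 mm tall; point on its axis 20 mm up.
- driver_mid (a point): Loose screwdriver lying on the bench; point 10 mm above its origin.
- spoke0 (a point): Middle of blue spoke 0: 75 mm out from the hub axis, 50 mm above the bench, x outwards along the spoke, z up (the bar is 10 mm wide, 16 mm tall, its underside 42 mm above the bench). Bare bar runs from 26 to 124 mm out; the cup beyond it is 52 mm across, its rim 54 mm above the bench.
- spoke1 (a point): Middle of blue spoke 1: 75 mm out from the hub axis, 50 mm above the bench, x outwards along the spoke, z up (the bar is 10 mm wide, 16 mm tall, its underside 42 mm above the bench). Bare bar runs from 26 to 124 mm out; the cup beyond it is 52 mm across, its rim 54 mm above the bench.
- spoke2 (a point): Middle of blue spoke 2: 75 mm out from the hub axis, 50 mm above the bench, x outwards along the spoke, z up (the bar is 10 mm wide, 16 mm tall, its underside 42 mm above the bench). Bare bar runs from 26 to 124 mm out; the cup beyond it is 52 mm across, its rim 54 mm above the bench.
- start (a joint): Travel of the green start button on the grey control box (90 x 170 mm, 35 mm tall): 0 up, 0.006 fully down. The button is 32 mm across, moves straight down against a spring, takes about 5 N fully down and springs back.
There are look-alikes about, which are no part of the job. Leave any pink look-alike of the part that bears capped_b_top alone.

How it is judged (in metres and radians):
On the way, in this order (a step that is already met when the one before it is completed fails the run):
1. the open bottle stands still under the nozzle (horizontal distance between open_bottle_top and nozzle_tip below 0.009 m and angular speed of carousel below 0.08 rad/s), for 0.3 s.
2. the green start button is pressed right down (value of joint start above 0.0045 m), for 0.05 s.
At the end, for the whole second after the job is handed in: The mouth of the open bottle is within 9 mm (horizontally) of the nozzle's axis, the carousel is at rest, all three bottles are seated upright in their cups, and both buttons are up (all of step 1 and value of joint each of start, stop below 0.002 m and not (z of open_bottle_top in the frame of hub above 0.046 m or angle between open_bottle_top's own z axis and vertical above 0.25 rad) and not (z of capped_a_top in the frame of hub above 0.046 m or angle between capped_a_top's own z axis and vertical above 0.25 rad) and not (z of capped_b_top in the frame of hub above 0.046 m or angle between capped_b_top's own z axis and vertical above 0.25 rad)); the robot touches nothing.
It fails at once if start pressed while the open bottle is not under the nozzle, or the red stop button pressed at all ((value of joint start above 0.003 m and horizontal distance between open_bottle_top and nozzle_tip above 0.012 m) or value of joint stop above 0.003 m).
It fails at once if the carousel is gripped: a spoke, the hub or a cup is between the finger pads (grasp point inside it) and touched (contact force between the fingers and carousel above 1 N and ((y of the grasp point in the frame of spoke0 between -0.007 and 0.007 m and x of the grasp point in the frame of spoke0 between -0.055 and 0.055 m and z of the grasp point in the frame of spoke0 below 0.022 m) or (y of the grasp point in the frame of spoke1 between -0.007 and 0.007 m and x of the grasp point in the frame of spoke1 between -0.055 and 0.055 m and z of the grasp point in the frame of spoke1 below 0.022 m) or (y of the grasp point in the frame of spoke2 between -0.007 and 0.007 m and x of the grasp point in the frame of spoke2 between -0.055 and 0.055 m and z of the grasp point in the frame of spoke2 below 0.022 m) or (horizontal distance between the grasp point and hub below 0.02 m and z of the grasp point in the frame of hub below 0.04 m) or distance between the grasp point and open_bottle_top below 0.03 m or distance between the grasp point and capped_a_top below 0.03 m or distance between the grasp point and capped_b_top below 0.03 m)).
It fails at once if a bottle in the carousel is lifted out or tipped ((z of open_bottle_top in the frame of hub above 0.046 m or angle between open_bottle_top's own z axis and vertical above 0.25 rad) or (z of capped_a_top in the frame of hub above 0.046 m or angle between capped_a_top's own z axis and vertical above 0.25 rad) or (z of capped_b_top in the frame of hub above 0.046 m or angle between capped_b_top's own z axis and vertical above 0.25 rad)).
It fails at once if the fingers push on a bottle in the carousel (over 2 N) (contact force between the fingers and open_bottle above 2 N or contact force between the fingers and capped_a above 2 N or contact force between the fingers and capped_b above 2 N).
It fails at once if something else on the bench is moved by more than 15 mm or lifted (distance of any of amber_mid, jar_mid, beaker_mid, sample_mid, funnel_mid, driver_mid from where it was at the start of the episode above 0.015 m).
It also fails if it takes over 64 s, if anything falls off the work surface, if the arm or the gripper's body presses on something with over 40 N, if the wrist force passes 120 N, or if a joint passes its speed limit or range.

## Robot

A 7-joint arm with a two-finger parallel gripper is mounted at the origin on the work surface. World frame = base frame: x ahead of the robot, y to its left, z up, the work surface at z = 0. Lengths are in mm, angles in rad, forces in N, time in s.
With the tool pointing down it reaches from about 350 to 900 mm from the base axis. Payload 7.2 kg.
Tool frame: the origin (TCP) lies at the very end of the fingers, on their centre line; the grasp point (between the pads) lies 19 mm behind it; x points along the fingers, z is the direction in which the jaws open and shut, and the axes are right-handed (so a half turn about x gives the same grasp; the last joint's range is limited). The gripper opens to 85 mm and grips with 20 to 120 N. Pads are 22 mm wide; open, the fingers measure 114 mm over their backs; the gripper's body (76 mm by 85 mm) begins 54 mm behind the grasp point. The pads swing forward as they close: fully open they stand 13 mm farther back than shut.
Start: joints at [1.062, 0.411, -0.013, 1.596, 0.006, 1.134, -0.082], TCP at [266.654, -565.266, 206.597] pointing down, gripper open.
Joint ranges: [-2.95, 2.95], [-0.29, 1.99], [-1.47, 1.44], [0.14, 2.54], [-1.03, 4.17], [0.13, 1.85], [-2.86, 2.86]. Speed limits (rad/s): [2.39, 2.39, 3.01, 3.01, 3.14, 3.14, 3.14].

## Interface

Orientations are given as a unit quaternion [w, x, y, z].
In Python, from bench import * gives the robot as it stands.
- The arm moves only by the tool jog_arm, never from a script. Its argument "increments" is a list of rows, each a list of 5 numbers: the shift along the tool's x, y, z each as a share of 0.075 m, from -1 to 1, then the turn about the tool's x as a share of pi/4 rad, from -1 to 1, then the closure, from -1 (fully open) to 1 (shut). A call has 1 to 12 rows; each row shifts and turns the pose as measured when the row begins, along the tool's axes as they then stand; what a row does not reach is not made up. A row lasts 1/10 s, in which the tool goes at most 50 mm and 8.59 degrees, less where a joint would pass 70% of its speed; a pose out of reach is approached as far as the arm can. A call with a number of a shift or a turn outside -1 to 1 is refused whole. A call with a gripper value outside its range is refused whole. The fingers move at their own pace and stop on an object; "squeeze" is the grip in N (left out, the last holds). Time passes only in rows, so rows that do not move let the fingers close. It gives the time, the measured TCP pose, the force and the opening at its end, in the units of the state.
- observe(): the state, without advancing time (a new reading comes with each control period).
- snapshot(name): name is "side" or "top"; returns a dict with "pixels" (480x640x3 uint8, red, green, blue), "depth" (480x640 float32, mm along the optical axis (not along the pixel's ray), 0 where there is no reading), "fov_y" (degrees; the focal length in pixels is half the picture's height over the tangent of half this angle, whatever the lens; pixels are square), "cx", "cy" (the principal point, pixels), "R" (3x3) and "t" (3): a world point X has camera coordinates R X + t. Camera axes: x right, y down, z forward; pixel columns grow to the right and rows downward; lengths in mm; the calibration is good to about 2 mm. A picture is of the moment at which its call begins.
- hand_in(): hands the job in, once; it reports no verdict.
Trained networks look in a picture, given as the dict that the camera call returned (one of the last four; its "shot" number tells which), for a name from the list of things; names that differ only in an ending like _2 or _b are one class to them, and where a whole thing is asked for, a point or a joint stands for the part that bears it (a point fixed in the world has none). Each returns a list of dicts, best first, with "confidence" (0 to 1); they miss things now and then, are a little off and sometimes report something else, mostly with a low value. They report only what shows in the picture. A call takes as long as a camera call. They do not tell look-alikes from the thing itself.
- cut_out(label, picture): "mask" (480x640 bool, what is visible of it) and "uv" ([column, row] in pixels, amid what is visible of it).
- pinpoint(label, picture): "uv" ([column, row] in pixels: a listed point, or the origin of a listed thing).
The state is a dict: "time": time; "joints": joint angles; "qd": joint speeds; "tau": joint torques, N m; "tool_pos": TCP position; "orientation": TCP orientation; "wrist_force": force on the tool from outside, world axes, zero at the start; "torque": the same for the moment, N m; "opening": opening from 0.0 (shut) to 1.0 (fully open).
Only numpy, scipy, OpenCV 4.12 (cv2) and the standard library are available. Lean on these libraries where they do the work, as an engineer would, in place of code of your own. Each camera call takes 0.05 s, during which the arm holds its last target. There are 200 camera calls.

## Working session

There is one attempt and no reset: what is moved stays moved. The work goes in short steps, Python scripts to look and compute and a tool call to move; the robot and the scene stay as the last step left them, time stands still between calls to the robot, and variables do not carry over. Pictures are saved under pics/ and viewed, on a budget of 10 in all, crops included, one or two more only if the job needs it, and the job is handed in when it is done.

Besides the shell and the picture viewer there is one more tool, called after "Request:" as a command line: name --pt "numbers of a row" for each row, then --argument value for the rest. jog_arm: Moves the arm, as the interface text tells. Its arguments: {"type":"object","properties":{"increments":{"type":"array"},"squeeze":{"type":"number"}},"required":["increments"]}

```bash
mkdir -p pics
cat > h.py <<'E'
from bench import *
import numpy as np, cv2
def ray(p,uv,z=None,d=None):
    f=240/np.tan(np.radians(p["fov_y"])/2)
    R=np.array(p["R"]);t=np.array(p["t"])
    v=R.T@np.array([(uv[0]-p["cx"])/f,(uv[1]-p["cy"])/f,1.]);c=-R.T@t
    if d is None: d=(z-c[2])/v[2]
    return c+v*d
def proj(p,X):
    f=240/np.tan(np.radians(p["fov_y"])/2)
    q=np.array(p["R"])@np.array(X)+np.array(p["t"]); return q[:2]/q[2]*f+[p["cx"],p["cy"]]
def save(p,n,crop=None,s=1):
    im=p["pixels"][:,:,::-1]
    if crop: im=im[crop[1]:crop[3],crop[0]:crop[2]]
    cv2.imwrite("pics/"+n,cv2.resize(im,None,fx=s,fy=s,interpolation=cv2.INTER_CUBIC))
Z=dict(hub=50,nozzle_tip=108,open_bottle_top=84,capped_a_top=84,capped_b_top=84,start_top=45,stop_top=45,spoke0=50,spoke1=50,spoke2=50,amber_mid=40,jar_mid=27,beaker_mid=40,sample_mid=40,funnel_mid=20,driver_mid=10)
E
python3 - <<'E'
from h import *
for c in ("top","side"):
    p=snapshot(c); save(p,c+"0.png")
    print(c,"cam",np.round(-np.array(p["R"]).T@np.array(p["t"])),p["fov_y"])
    for k,z in Z.items():
        print(k,[(np.round(r["uv"]).tolist(),round(r["confidence"],2),np.round(ray(p,r["uv"],z)).tolist()) for r in pinpoint(k,p)[:4]])
print(observe())
E
```

```text
top cam [ 424.  -20. 1432.] 44.84974522421476
hub [([280.0, 206.0], 0.92, [594.0, 97.0, 50.0])]
nozzle_tip [([249.0, 143.0], 0.56, [733.0, 167.0, 108.0])]
open_bottle_top [([332.0, 238.0], 0.75, [519.0, -30.0, 84.0])]
capped_a_top [([278.0, 141.0], 0.77, [744.0, 105.0, 84.0]), ([150.0, 281.0], 0.46, [408.0, 391.0, 84.0])]
capped_b_top [([222.0, 238.0], 0.6, [512.0, 228.0, 84.0]), ([193.0, 300.0], 0.54, [366.0, 289.0, 84.0]), ([238.0, 302.0], 0.5, [365.0, 185.0, 84.0])]
start_top [([440.0, 252.0], 0.5, [496.0, -287.0, 45.0])]
stop_top [([476.0, 265.0], 0.63, [466.0, -371.0, 45.0]), ([332.0, 238.0], 0.35, [522.0, -29.0, 45.0])]
spoke0 [([308.0, 221.0], 0.9, [560.0, 30.0, 50.0]), ([280.0, 177.0], 0.84, [664.0, 99.0, 50.0]), ([247.0, 219.0], 0.78, [562.0, 175.0, 50.0])]
spoke1 [([308.0, 221.0], 0.9, [560.0, 30.0, 50.0]), ([280.0, 177.0], 0.84, [664.0, 99.0, 50.0]), ([247.0, 219.0], 0.78, [562.0, 175.0, 50.0])]
spoke2 [([308.0, 221.0], 0.9, [560.0, 30.0, 50.0]), ([280.0, 177.0], 0.84, [664.0, 99.0, 50.0]), ([247.0, 219.0], 0.78, [562.0, 175.0, 50.0])]
amber_mid [([421.0, 171.0], 0.61, [68
[... 2128 characters left out ...]
4.0, -461.0, 10.0])]
{'time': 1.7, 'joints': array([ 1.06178981,  0.41108816, -0.01269002,  1.59620172,  0.00560867,
        1.13427258, -0.08220423]), 'qd': array([-0.00174063, -0.00052047,  0.00042257, -0.00222166,  0.00116606,
        0.0019247 , -0.00071171]), 'tau': array([ 7.70506122e-04, -6.00399756e+01,  6.81428611e-01, -2.99738234e+01,
        1.39837892e-02,  1.88657606e-03, -1.11201032e-06]), 'tool_pos': array([ 266.6568635 , -565.27612556,  206.6042184 ]), 'orientation': array([ 0.59723479,  0.37857869,  0.59719758, -0.37860775]), 'wrist_force': array([-0.05730806,  0.31955105, -0.36988582]), 'torque': array([ 0.05687545, -0.04087872,  0.02270532]), 'opening': 1.0006250256268434}
```

View pics/top0.png

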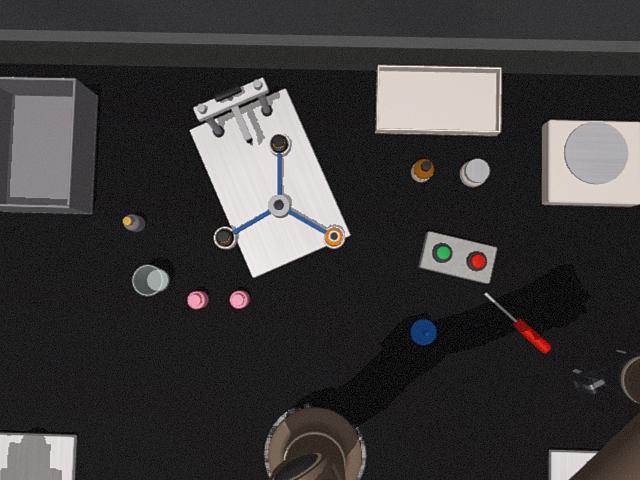

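View pics/side0.png

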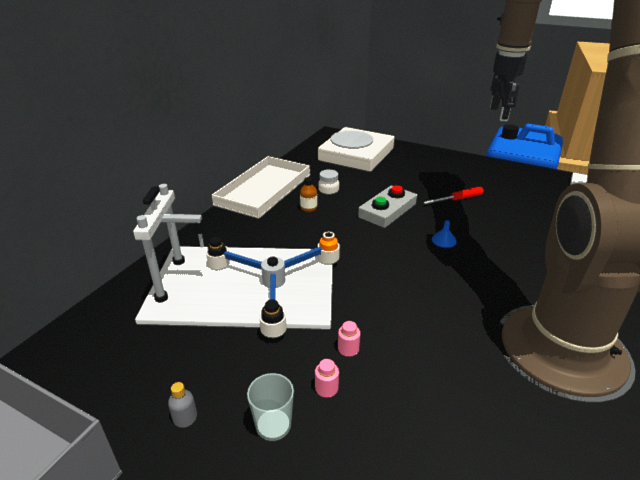

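Top view: the carousel hub is at (280,206) and the orange bottle at (334,237). The black bottles are at (279,144) and (225,237), the nozzle tip is near (250,142), and the green button is at (443,252) with red at (478,261). In the side view the network swapped the buttons: green is at (380,201) and red at (396,190). The pink look-alikes at (198,299) and (239,299) are off the carousel and stay untouched.

The orange bottle has to turn counter-clockwise by about 147°. I'll do that by pushing the capped-b spoke around the robot side. First I'll refine the geometry.

```bash
cat >> h.py <<'E'
from scipy.optimize import least_squares
from scipy.spatial.transform import Rotation as Ro
def tri(ps,uvs):
    s=least_squares(lambda X:np.concatenate([proj(p,X)-u for p,u in zip(ps,uvs)]),[550,0,50.]); return s.x,np.abs(s.fun).max()
def blob(p,lo,hi,box):
    h=cv2.cvtColor(p["pixels"],cv2.COLOR_RGB2HSV);m=cv2.inRange(h,lo,hi)
    k=np.zeros_like(m);k[box[1]:box[3],box[0]:box[2]]=1;m=m*k
    n,l,s,c=cv2.connectedComponentsWithStats(m); i=1+np.argmax(s[1:,4]); return c[i],s[i],l==i
E
python3 - <<'E'
from h import *
t=snapshot("top");s=snapshot("side")
for k in ["hub","nozzle_tip","open_bottle_top","capped_a_top","capped_b_top"]:
    a=pinpoint(k,t);b=pinpoint(k,s)
    if a and b: print(k,np.round(a[0]["uv"],1),np.round(b[0]["uv"],1),[np.round(x,1) for x in tri([t,s],[a[0]["uv"],b[0]["uv"]])])
for n,p,box in(("t",t,(410,225,500,290)),("s",s,(350,170,420,230))):
    for nm,lo,hi in(("green",(45,80,50),(90,255,255)),("red",(0,150,80),(6,255,255))):
        c,st,m=blob(p,lo,hi,box);print(n,nm,np.round(c,1),st, "depth",np.round(np.median(p["depth"][m]),1),np.round(ray(p,c,d=np.median(p["depth"][m])),1))
# plate plane edges from top image
h=t["pixels"].astype(int);m=((h.min(2)>170)).astype(np.uint8);m[:, :180]=0;m[:,360:]=0;m[:85]=0;m[285:]=0
cn=max(cv2.findContours(m,0,1)[0],key=cv2.contourArea);bx=cv2.boxPoints(cv2.minAreaRect(cn))
W=[ray(t,u,15)[:2] for u in bx];print("plate",np.round(W).tolist())
e=[W[(i+1)%4]-W[i] for i in range(4)];print([(round(np.hypot(*x)),round(np.degrees(np.arctan2(x[1],x[0])),1)) for x in e])
# hub cap depth
d=t["depth"][200:212,274:287];print(np.round(1432-d[::3,::3]))
o=observe();q=o["orientation"];print(Ro.from_quat(np.r_[q[1:],q[0]]).as_matrix().round(3),o["time"])
c=t["pixels"][120:260,200:360,::-1];c2=s["pixels"][180:350,130:350,::-1]
cv2.imwrite("pics/z1.png",np.hstack([cv2.resize(c,(400,400*140//160),interpolation=2),cv2.resize(c2[:154],(400,350)[:1]+(400*140//160,),interpolation=2)]))
E
```

```text
hub [279.4 204.1] [269.7 268.7] [array([602.2, 100.1,  47.7]), np.float64(1.1)]
nozzle_tip [252.2 141. ] [206.1 248. ] [array([733.5, 158.4,  99.7]), np.float64(2.5)]
capped_a_top [275.  143.7] [214.  241.6] [array([740.2, 112.1,  84.2]), np.float64(1.3)]
capped_b_top [193.8 300.8] [348.8 323.5] [array([350.8, 267.1, 142.2]), np.float64(7.7)]
t green [442.9 252.4] [436 246  15  14 162] depth 1372.4 [ 493.4 -291.4   55.9]
t red [477.6 260.6] [471 254  14  14 146] depth 1369.9 [ 476.1 -373.2   55.9]
s green [380.6 200.7] [375 197  12   9  90] depth 1274.2 [ 492.8 -285.8   53.3]
s red [396.9 188.9] [391 185  12   9  83] depth 1328.2 [ 475.7 -368.5   54.4]
plate [[791.0, 334.0], [901.0, 96.0], [520.0, -78.0], [412.0, 156.0]]
[(262, np.float64(-65.2)), (419, np.float64(-155.5)), (258, np.float64(114.7)), (419, np.float64(25.1))]
[[46. 66. 65. 54. 52.]
 [62. 67. 67. 53. 54.]
 [65. 69. 66. 55. 57.]
 [55. 64. 66. 54. 58.]]
[[ 0.     0.904  0.427]
 [-0.     0.427 -0.904]
 [-1.    -0.     0.   ]] 2.3
```

View pics/z1.png

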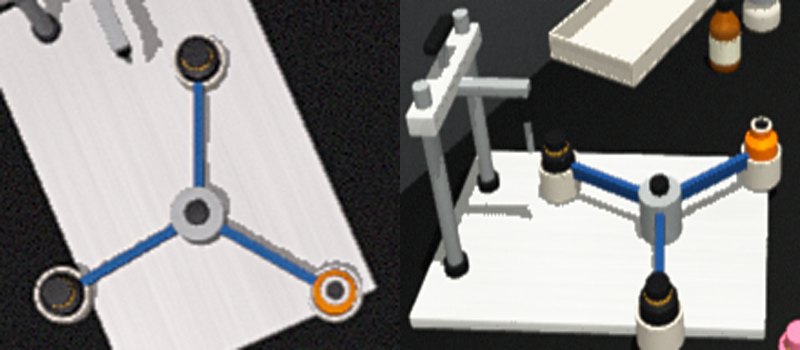

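The crop shows the orange open mouth at top px (333.6,236.4) and side px (328,234). The nozzle tip is at top (250.4,142.8) and side (201,246). The hub cap is at top (279,205) and side (272.5,261). Both bottles on the carousel besides the orange one are black with a brass collar, and the pink ones aren't on it.

Run:
```python
from h import *
t=snapshot("top");s=snapshot("side")
P=dict(cap=((278.9,205.2),(272.5,261.4),78),noz=((250.4,142.8),(201,246),108),orange=((333.6,236.4),(328,234.1),84),b=((224,236.4),(271.4,304.5),84),a=((278.8,142.5),(213.5,240),84))
r={k:[ray(t,v[0],v[2])[:2],ray(s,v[1],v[2])[:2]] for k,v in P.items()}
for k,v in P.items(): print(k,np.round(r[k],1).tolist(),np.round(tri([t,s],v[:2])[0],1))
for i in(0,1):
  for k in("noz","orange","b","a"):
    d=r[k][i]-r["cap"][i];print(i,k,round(np.hypot(*d)),round(np.degrees(np.arctan2(d[1],d[0])),1))
```

```text
cap [[593.2, 97.3], [590.4, 108.4]] [595.6  98.7  69.5]
noz [[732.6, 164.9], [733.6, 165.0]] [733.  165.1 108.2]
orange [[522.7, -32.6], [527.2, -32.8]] [524.5 -31.8  85.3]
b [[516.3, 222.6], [515.6, 230.4]] [518.3 224.5  77.9]
a [[740.4, 101.5], [748.7, 108.0]] [745.5 104.6  82. ]
0 noz 155 25.9
0 orange 148 -118.5
0 b 147 121.6
0 a 147 1.6
1 noz 154 21.6
1 orange 155 -114.1
1 b 143 121.5
1 a 158 -0.1
```

Request:
jog_arm --pt "0 0.2 -0.17 0 1" --pt "0 0.46 -0.39 0 1" --pt "0 0.46 -0.39 0 1" --pt "0 0.46 -0.39 0 1" --pt "0 0.46 -0.39 0 1" --pt "0 0.46 -0.39 0 1" --pt "0 0.46 -0.39 0 1" --pt "0 0.46 -0.39 0 1" --pt "0 0.46 -0.39 0 1" --pt "0 0.46 -0.39 0 1" --pt "0 0.2 -0.17 0 1" --pt "0 0 0 0 1"

```text
time: 3.6
tool_pos: [458.1, -145.5, 206.6]
orientation: [0.599, 0.379, 0.594, -0.38]
wrist_force: [0.1, -1.0, -0.4]
opening: 0.001
```

Request:
jog_arm --pt "0 0.2 -0.17 0 1" --pt "0 0.46 -0.4 0 1" --pt "0 0.46 -0.4 0 1" --pt "0 0.46 -0.4 0 1" --pt "0 0.46 -0.4 0 1" --pt "0 0.46 -0.4 0 1" --pt "0 0.46 -0.4 0 1" --pt "0 0.46 -0.4 0 1" --pt "0 0.15 -0.12 0 1" --pt "0 0 0 0 1"

```text
time: 4.6
tool_pos: [611.0, 173.5, 203.6]
orientation: [0.596, 0.383, 0.589, -0.388]
wrist_force: [-0.5, 0.1, 0.2]
opening: -0.0
```

Request:
jog_arm --pt "0.4 0 0 0 1" --pt "0.5 0 0 0 1" --pt "0.5 0 0 0 1" --pt "0.4 0 0 0 1" --pt "0.25 0 0 0 1" --pt "0.12 0 0 0 1" --pt "0 0 0 0 1"

```text
time: 5.3
tool_pos: [613.6, 152.3, 37.2]
orientation: [0.596, 0.385, 0.584, -0.394]
wrist_force: [0.1, -0.7, 0.5]
opening: 0.002
```

Run:
```python
from h import *
o=observe();print(o["tool_pos"],o["wrist_force"])
t=snapshot("top");s=snapshot("side")
cv2.imwrite("pics/z2.png",np.hstack([cv2.resize(t["pixels"][120:260,200:360,::-1],(400,350),interpolation=2),cv2.resize(s["pixels"][180:334,130:350,::-1],(400,350),interpolation=2)]))
```

```text
[613.55522765 152.27173392  37.21006725] [ 0.13858121 -0.67601338  0.49851176]
```

View pics/z2.png

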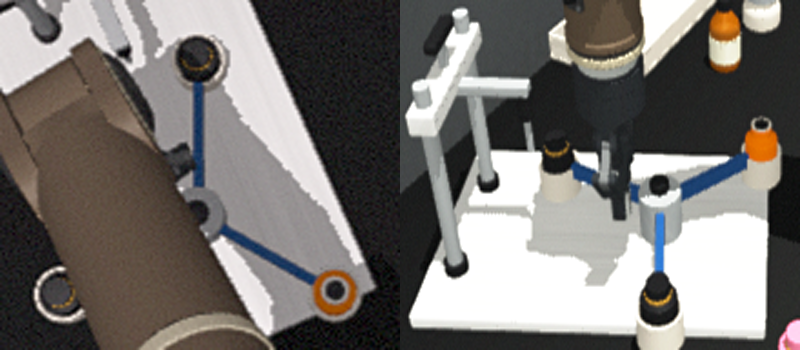

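The closed fingertips are down in the free sector between the two black-bottle spokes, with clearance all round. Next I'll work out the arc.

```bash
cat > arc.py <<'E'
from h import *
import sys
H=np.array([595,98.]);
def plan(angs,r,zt):
    o=observe();q=o["orientation"];M=Ro.from_quat(np.r_[q[1:],q[0]]).as_matrix();p=np.array(o["tool_pos"])
    d=p[:2]-H;print("t",o["time"],"p",p.round(1),"r",np.hypot(*d).round(1),"ang",(np.degrees(np.arctan2(d[1],d[0]))%360).round(1),"F",np.round(o["wrist_force"],1))
    for a in angs:
        w=np.r_[H+r*np.array([np.cos(np.radians(a)),np.sin(np.radians(a))]),zt]
        print(a,np.round(M.T@(w-p)/75,2).tolist());p=w
if __name__=="__main__": plan(eval(sys.argv[1]),float(sys.argv[2]),float(sys.argv[3]))
E
python3 arc.py "[85,90,94]+list(range(100,160,7))" 85 38
```

```text
t 5.4 p [614.7 153.3  39. ] r 58.7 ang 70.4 F [-0.   0.   0.6]
85 [0.0, 0.0, -0.42]
90 [-0.0, -0.09, -0.04]
94 [-0.0, -0.07, -0.03]
100 [-0.0, -0.11, -0.03]
107 [-0.0, -0.14, -0.02]
114 [-0.0, -0.14, -0.01]
121 [0.0, -0.14, 0.01]
128 [0.0, -0.14, 0.03]
135 [0.0, -0.13, 0.04]
142 [0.0, -0.13, 0.06]
149 [0.0, -0.12, 0.07]
156 [0.0, -0.11, 0.09]
```

Request:
jog_arm --pt "0 0 -0.22 0 1" --pt "0 0 -0.22 0 1" --pt "0 -0.1 -0.04 0 1" --pt "0 -0.07 -0.03 0 1" --pt "0 -0.11 -0.03 0 1" --pt "0 -0.14 -0.02 0 1" --pt "0 -0.14 -0.01 0 1" --pt "0 -0.14 0.01 0 1" --pt "0 -0.14 0.03 0 1" --pt "0 -0.13 0.04 0 1"

```text
time: 6.4
tool_pos: [528.2, 161.3, 42.4]
orientation: [0.599, 0.387, 0.582, -0.39]
wrist_force: [0.1, -1.7, 0.2]
opening: -0.001
```

```bash
python3 arc.py "[130+7*i for i in range(12)]" 85 38
```

```text
t 6.4 p [528.2 161.3  42.4] r 92.0 ang 136.5 F [ 0.1 -1.7  0.2]
130 [0.06, 0.16, 0.04]
137 [-0.0, -0.13, 0.05]
144 [0.0, -0.12, 0.06]
151 [0.0, -0.11, 0.08]
158 [0.0, -0.1, 0.09]
165 [0.0, -0.09, 0.1]
172 [0.0, -0.08, 0.11]
179 [0.0, -0.06, 0.12]
186 [0.0, -0.05, 0.13]
193 [0.0, -0.03, 0.13]
200 [0.0, -0.02, 0.14]
207 [0.0, 0.0, 0.14]
```

Request:
jog_arm --pt "0.06 -0.1 0.1 0 1" --pt "0 -0.11 0.1 0 1" --pt "0 -0.1 0.11 0 1" --pt "0 -0.1 0.1 0 1" --pt "0 -0.09 0.11 0 1" --pt "0 -0.08 0.12 0 1" --pt "0 -0.06 0.12 0 1"

```text
time: 7.1
tool_pos: [504.5, 82.2, 38.5]
orientation: [0.599, 0.387, 0.582, -0.391]
wrist_force: [-0.5, 0.1, 0.1]
opening: -0.001
```

```bash
python3 arc.py "[180+7*i for i in range(9)]" 82 38
python3 - <<'E'
from h import *
t=snapshot("top")
for c in("spoke0","open_bottle_top"):
  for r in pinpoint(c,t)[:3]:
    d=ray(t,r["uv"],Z[c])[:2]-[595,98];print(c,round(r["confidence"],2),np.round(r["uv"]),np.hypot(*d).round(),np.degrees(np.arctan2(d[1],d[0])).round(1))
E
```

```text
t 7.1 p [504.5  82.2  38.5] r 91.8 ang 189.9 F [-0.5  0.1  0.1]
180 [0.0, 0.19, -0.15]
187 [0.0, -0.05, 0.13]
194 [0.0, -0.03, 0.13]
201 [0.0, -0.01, 0.13]
208 [0.0, 0.0, 0.13]
215 [0.0, 0.02, 0.13]
222 [0.0, 0.04, 0.13]
229 [0.0, 0.05, 0.12]
236 [0.0, 0.07, 0.12]
spoke0 0.91 [303. 220.] 66.0 -119.9
spoke0 0.37 [280. 204.] 6.0 4.1
open_bottle_top 0.66 [336. 236.] 154.0 -117.7
```

Run:
```python
from h import *
t=snapshot("top");s=snapshot("side")
cv2.imwrite("pics/z3.png",np.hstack([cv2.resize(t["pixels"][120:260,200:360,::-1],(400,350),interpolation=2),cv2.resize(s["pixels"][180:334,130:350,::-1],(400,350),interpolation=2)]))
```

```text
(no output)
```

View pics/z3.png

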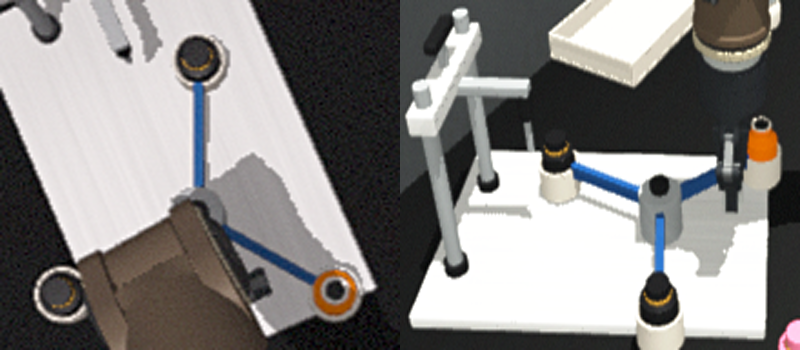

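Run:
```python
from h import *
t=snapshot("top");s=snapshot("side")
print("z2",ray(s,(250,274.6),39).round(),"z3",ray(s,(312.6,271.5),38.5).round(), ray(s,(312.6,271.5),70).round())
for z in(38,80,120):print(z,ray(t,(304,234),z).round(),ray(t,(272,184),z).round())
print(proj(s,[504.5,82,38.5]),proj(t,[504.5,82,38.5]))
print(proj(s,[595,98,78]),proj(t,[595,98,78]))
o=observe();print(o)
m=cut_out("spoke0",s);
d=s["depth"];print([ (u,v,ray(s,(u,v),d=d[v,u]).round()) for u,v in((311,268),(312,264),(312,258),(310,262))])
```

```text
z2 [638. 129.  39.] z3 [521.  56.  38.] [502.  91.  70.]
38 [530.  38.  38.] [649. 119.  38.]
80 [527.  36.  80.] [643. 115.  80.]
120 [524.  35. 120.] [636. 111. 120.]
[313.59724779 280.30298896] [285.50264818 244.14845049]
[273.26588913 258.25613949] [278.62037685 204.43962641]
{'time': 7.45, 'joints': array([ 0.02206106,  0.46193613, -0.37290811,  2.02018596,  0.29007093,
        0.69720685, -1.7024693 ]), 'qd': array([-4.84334348e-03,  4.12434564e-04,  2.00778915e-03, -5.32773430e-04,
       -4.40218337e-04, -8.54319021e-05,  1.09386526e-03]), 'tau': array([ 2.98023792e-01, -5.27776301e+01, -3.78170863e+00, -2.07364690e+01,
        9.81785241e-02, -2.16457603e-02, -9.85250808e-04]), 'tool_pos': array([504.8164564 ,  84.06381708,  38.43754262]), 'orientation': array([ 0.59888255,  0.38705993,  0.58217961, -0.39062925]), 'wrist_force': array([-0.41271997, -0.3689536 , -0.52328647]), 'torque': array([ 0.00971894, -0.00768808, -0.05704769]), 'opening': -0.0021491386069670995}
[(311, 268, array([502.,  98.,  84.])), (312, 264, array([500.,  96.,  95.])), (312, 258, array([475., 141., 148.])), (310, 262, array([495., 113., 113.]))]
```

Run:
```python
from h import *
s=snapshot("side");d=s["depth"]
for v in range(254,290,2): print(v,[(tuple(ray(s,(u,v),d=d[v,u]).round().astype(int).tolist()),int(s["pixels"][v,u].sum())) for u in(308,311,314,317)])
save(s,"z4.png",(270,200,370,300),6)
```

```text
254 [((484, 141, 155), 613), ((478, 140, 156), 603), ((473, 138, 156), 259), ((489, 95, 123), 109)]
256 [((483, 143, 152), 390), ((478, 141, 152), 423), ((471, 140, 154), 191), ((488, 96, 119), 129)]
258 [((485, 140, 145), 215), ((478, 141, 147), 221), ((472, 139, 148), 110), ((484, 104, 121), 109)]
260 [((489, 132, 132), 129), ((484, 129, 133), 129), ((476, 131, 136), 103), ((484, 104, 115), 159)]
262 [((498, 116, 114), 102), ((493, 114, 114), 107), ((481, 122, 124), 107), ((483, 106, 112), 164)]
264 [((510, 95, 90), 343), ((503, 96, 93), 112), ((495, 98, 97), 114), ((494, 86, 90), 286)]
266 [((513, 91, 81), 385), ((501, 100, 91), 110), ((496, 96, 90), 117), ((493, 87, 85), 424)]
268 [((511, 94, 78), 382), ((502, 98, 84), 109), ((496, 96, 85), 125), ((494, 86, 79), 434)]
270 [((510, 95, 74), 380), ((503, 95, 77), 104), ((497, 94, 78), 120), ((495, 85, 72), 446)]
272 [((512, 93, 67), 453), ((502, 98, 74), 123), ((496, 96, 74), 114), ((495, 85, 67), 516)]
274 [((539, 45, 17), 508), ((536, 36, 12), 489), ((501, 86, 60), 466), ((522, 32, 14), 526)]
276 [((538, 47, 13), 520), ((531, 46, 14), 527), ((525, 43, 15), 520), ((519, 39, 14), 524)]
278 [((534, 53, 13), 538), ((527, 53, 16), 543), ((521, 49, 15), 530), ((516, 44, 13), 608)]
280 [((530, 61, 15), 531), ((524, 58, 14), 525), ((517, 56, 16), 765), ((512, 53, 15), 765)]
282 [((526, 69, 16), 528), ((520, 66, 17), 526), ((515, 61, 14), 765), ((129, 774, 688), 764)]
284 [((522, 75, 16), 538), ((517, 71, 15), 540), ((512, 67, 14), 765), ((505, 65, 15), 764)]
286 [((521, 79, 14), 526), ((515, 76, 14), 529), ((509, 73, 14), 765), ((502, 71, 15), 764)]
288 [((516, 87, 15), 538), ((510, 84, 16), 587), ((505, 80, 15), 765), ((500, 76, 14), 763)]
```

View pics/z4.png

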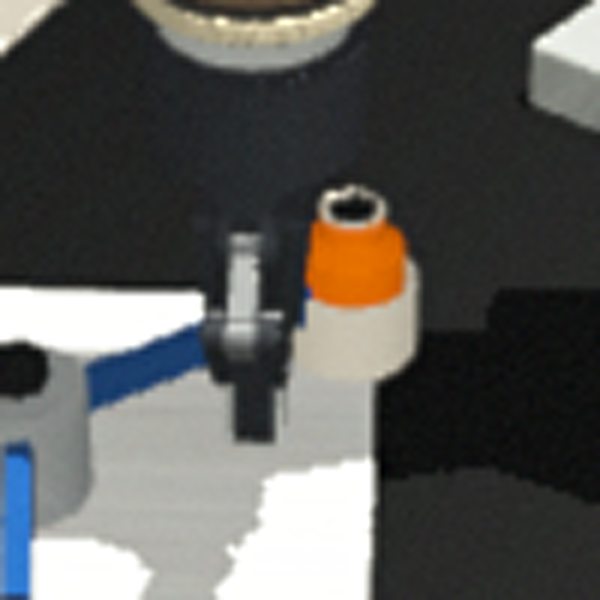

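The crop shows the fingertip ending at about (310,272) side px, just beside the orange bottle. Depth there puts the real tip at z≈70, while the reported value is 38. That 32 mm mismatch explains why the finger passed over the spoke without force and the carousel didn't move. I'll go back to the other side of spoke b and come down by the camera.

Request:
jog_arm --pt "-0.13 0.1 -0.05 0 1" --pt "-0.05 0.3 -0.13 0 1" --pt "0 0.33 -0.14 0 1" --pt "0 0.33 -0.14 0 1" --pt "0 0.33 -0.14 0 1" --pt "0 0.2 -0.08 0 1" --pt "0 0 0 0 1"

```text
time: 8.25
tool_pos: [599.2, 187.6, 56.8]
orientation: [0.6, 0.388, 0.582, -0.389]
wrist_force: [-0.0, -0.2, 0.0]
opening: -0.0
```

```bash
cat >> h.py <<'E'
def tip(s):
    """lowest pixel row of dark finger near reported TCP in side view, as world pts by depth"""
    p=np.array(observe()["tool_pos"]);d=s["depth"];best=[]
    us,vs=np.meshgrid(range(640),range(480));f=240/np.tan(np.radians(s["fov_y"])/2)
    C=np.stack([(us-s["cx"])/f*d,(vs-s["cy"])/f*d,d],-1)-np.array(s["t"]);W=C@np.array(s["R"])
    m=(np.hypot(W[...,0]-p[0],W[...,1]-p[1])<22)&(W[...,2]>22)&(d>0)&(W[...,2]<200)&(s["pixels"].sum(2)<200)
    q=W[m];return p.round(1),np.sort(q[:,2])[:6].round(1),np.median(q[q[:,2]<q[:,2].min()+15],0).round(1)
E
python3 - <<'E'
from h import *
print(tip(snapshot("side")))
E
python3 arc.py "[90]" 85 5
```

```text
(array([598.4, 186.7,  56.7]), array([90.8, 91.5, 91.6, 91.7, 92.4, 92.6]), array([594.1, 200.1,  97.8]))
t 8.3 p [598.4 186.7  56.7] r 88.8 ang 87.8 F [-0.1 -0.6  0.9]
90 [0.69, -0.07, 0.01]
```

Request:
jog_arm --pt "0.2 0 0 0 1" --pt "0.2 0 0 0 1" --pt "0.13 0 0 0 1" --pt "0.04 0 0 0 1" --pt "0 0 0 0 1"

```text
time: 8.8
tool_pos: [596.7, 182.8, 9.4]
orientation: [0.599, 0.387, 0.583, -0.391]
wrist_force: [0.6, -0.3, -0.1]
opening: -0.001
```

```bash
python3 - <<'E'
from h import *
print(tip(snapshot("side")))
E
python3 arc.py "[88,90]" 85 5
```

```text
(array([596.7, 182.8,   9.6]), array([42.8, 44.4, 45.4, 45.5, 45.7, 45.8]), array([592. , 195. ,  50.8]))
t 8.85 p [596.7 182.8   9.6] r 84.8 ang 88.8 F [-0.7 -0.5 -0.4]
88 [0.06, 0.02, 0.0]
90 [-0.0, -0.04, -0.02]
```

Request:
jog_arm --pt "0.06 -0.05 -0.02 0 1" --pt "0 -0.08 -0.02 0 1" --pt "0 -0.1 -0.01 0 1" --pt "0 -0.1 0 0 1" --pt "0 -0.1 0.02 0 1" --pt "0 -0.1 0.03 0 1" --pt "0 -0.1 0.05 0 1"

```text
time: 9.55
tool_pos: [553.1, 162.1, 6.4]
orientation: [0.6, 0.388, 0.582, -0.388]
wrist_force: [0.6, 3.0, -1.4]
opening: 0.001
```

```bash
cat >> h.py <<'E'
def ang():
    t=snapshot("top");h=cv2.cvtColor(t["pixels"],cv2.COLOR_RGB2HSV);m=cv2.inRange(h,(100,150,90),(120,255,255))
    us,vs=np.meshgrid(range(640),range(480));m=(m>0)
    W=np.array([ray(t,(u,v),58)[:2]-[595,98] for u,v in zip(us[m],vs[m])]);r=np.hypot(*W.T);a=np.degrees(np.arctan2(W[:,1],W[:,0]))[(r>35)&(r<120)]
    k=np.exp(1j*np.radians(3*a)).mean();base=np.degrees(np.angle(k))/3
    c,st,_=blob(t,(8,180,150),(18,255,255),(180,90,370,290));w=ray(t,c,72)[:2]-[595,98]
    print("spokes mod120",base.round(1),"n",len(a),"coh",abs(k).round(2),"orange",np.round(c),w.round(),np.degrees(np.arctan2(w[1],w[0])).round(1),np.hypot(*w).round(),"area",st[4]);return t
E
python3 arc.py "[130+7*i for i in range(15)]" 85 6; python3 -c "
from h import *
ang()"
```

```text
t 9.55 p [553.1 162.1   6.4] r 76.6 ang 123.2 F [ 0.6  3.  -1.4]
130 [0.0, -0.15, -0.08]
137 [-0.0, -0.13, 0.05]
144 [-0.0, -0.12, 0.06]
151 [0.0, -0.11, 0.08]
158 [0.0, -0.1, 0.09]
165 [0.0, -0.09, 0.1]
172 [0.0, -0.08, 0.11]
179 [0.0, -0.06, 0.12]
186 [0.0, -0.05, 0.13]
193 [0.0, -0.03, 0.13]
200 [0.0, -0.02, 0.14]
207 [0.0, 0.0, 0.14]
214 [0.0, 0.02, 0.14]
221 [0.0, 0.03, 0.13]
228 [0.0, 0.05, 0.13]
spokes mod120 17.8 n 181 coh 1.0 orange [340. 221.] [ -36. -144.] -104.0 148.0 area 106
```

The carousel is turning now, with spokes at 17.8° mod 120 and orange at −104°. I'll continue.

Request:
jog_arm --pt "0 -0.11 -0.02 0 1" --pt "0 -0.12 0.03 0 1" --pt "0 -0.12 0.05 0 1" --pt "0 -0.11 0.07 0 1" --pt "0 -0.1 0.08 0 1" --pt "0 -0.09 0.1 0 1" --pt "0 -0.08 0.11 0 1"

```text
time: 10.3
tool_pos: [513.6, 105.9, 7.4]
orientation: [0.601, 0.389, 0.581, -0.388]
wrist_force: [1.5, 1.5, 1.1]
opening: -0.0
```

```bash
python3 arc.py "[165+7*i for i in range(12)]" 82 6; python3 -c "
from h import *
ang()"
```

```text
t 10.3 p [513.6 105.9   7.4] r 81.8 ang 174.5 F [1.5 1.5 1.1]
165 [0.02, 0.1, -0.15]
172 [0.0, -0.08, 0.11]
179 [0.0, -0.06, 0.12]
186 [0.0, -0.05, 0.12]
193 [0.0, -0.03, 0.13]
200 [0.0, -0.02, 0.13]
207 [0.0, 0.0, 0.13]
214 [0.0, 0.02, 0.13]
221 [0.0, 0.03, 0.13]
228 [0.0, 0.05, 0.12]
235 [0.0, 0.06, 0.12]
242 [0.0, 0.08, 0.11]
spokes mod120 -50.6 n 203 coh 1.0 orange [328. 170.] [  86. -115.] -53.0 143.0 area 107
```

Request:
jog_arm --pt "0.02 -0.07 0.12 0 1" --pt "0 -0.05 0.12 0 1" --pt "0 -0.03 0.13 0 1" --pt "0 -0.02 0.13 0 1" --pt "0 0.01 0.13 0 1" --pt "0 0.03 0.13 0 1" --pt "0 0.04 0.12 0 1" --pt "0 0.04 0.07 0 1" --pt "0 0 0 0 1"

```text
time: 11.25
tool_pos: [539.0, 29.4, 6.4]
orientation: [0.599, 0.389, 0.581, -0.391]
wrist_force: [0.3, -0.5, -0.6]
opening: -0.004
```

```bash
python3 arc.py "[230+4*i for i in range(8)]" 82 6; python3 -c "
from h import *
ang()"
```

```text
t 11.25 p [539.   29.4   6.4] r 88.6 ang 230.8 F [ 0.3 -0.5 -0.6]
230 [0.01, 0.07, -0.05]
234 [0.0, 0.04, 0.07]
238 [0.0, 0.04, 0.06]
242 [0.0, 0.05, 0.06]
246 [0.0, 0.05, 0.06]
250 [0.0, 0.05, 0.05]
254 [0.0, 0.06, 0.05]
258 [0.0, 0.06, 0.05]
spokes mod120 4.1 n 199 coh 1.0 orange [277. 146.] [141.   8.] 3.3 141.0 area 106
```

Request:
jog_arm --pt "0 0.03 0.04 0 1" --pt "0 0.05 0.06 0 1" --pt "0 0.06 0.06 0 1" --pt "0 0.05 0.04 0 1" --pt "0 0.03 0.02 0 1" --pt "0 0 0 0 1"

```text
time: 11.9
tool_pos: [560.5, 20.5, 6.3]
orientation: [0.598, 0.388, 0.582, -0.391]
wrist_force: [-0.9, 0.1, -0.2]
opening: 0.0
```

```bash
python3 arc.py "[244+3*i for i in range(6)]" 86 6; python3 -c "
from h import *
ang()"
```

```text
t 11.9 p [560.5  20.5   6.3] r 84.8 ang 246.0 F [-0.9  0.1 -0.2]
244 [0.0, -0.04, -0.02]
247 [0.0, 0.04, 0.04]
250 [0.0, 0.04, 0.04]
253 [0.0, 0.04, 0.04]
256 [0.0, 0.05, 0.04]
259 [0.0, 0.05, 0.04]
spokes mod120 18.2 n 209 coh 1.0 orange [263. 148.] [134.  43.] 17.6 141.0 area 104
```

Request:
jog_arm --pt "0 0.03 0.02 0 1" --pt "0 0.04 0.03 0 1" --pt "0 0.03 0.02 0 1" --pt "0 0 0 0 1" --pt "0 0 0 0 1"

```text
time: 12.45
tool_pos: [569.6, 18.6, 6.4]
orientation: [0.598, 0.387, 0.582, -0.391]
wrist_force: [-1.6, -0.8, 0.1]
opening: -0.004
```

```bash
python3 arc.py "[253]" 86 6
python3 - <<'E'
from h import *
t=ang();s=snapshot("side")
cv2.imwrite("pics/z5.png",np.hstack([cv2.resize(t["pixels"][110:210,215:315,::-1],(400,400),interpolation=2),cv2.resize(s["pixels"][200:290,160:250,::-1],(400,400),interpolation=2)]))
for k in("open_bottle_top","nozzle_tip"):
  a=pinpoint(k,t);b=pinpoint(k,s);print(k,[(np.round(x["uv"],1).tolist(),round(x["confidence"],2)) for x in a[:2]+b[:2]])
E
```

```text
t 12.45 p [569.6  18.6   6.4] r 83.3 ang 252.2 F [-1.6 -0.8  0.1]
253 [0.01, -0.01, 0.04]
spokes mod120 24.1 n 200 coh 1.0 orange [257. 150.] [129.  57.] 23.7 141.0 area 106
open_bottle_top [([255.4, 144.8], 0.57), ([203.0, 253.1], 0.81)]
nozzle_tip [([205.3, 248.8], 0.77)]
```

View pics/z5.png

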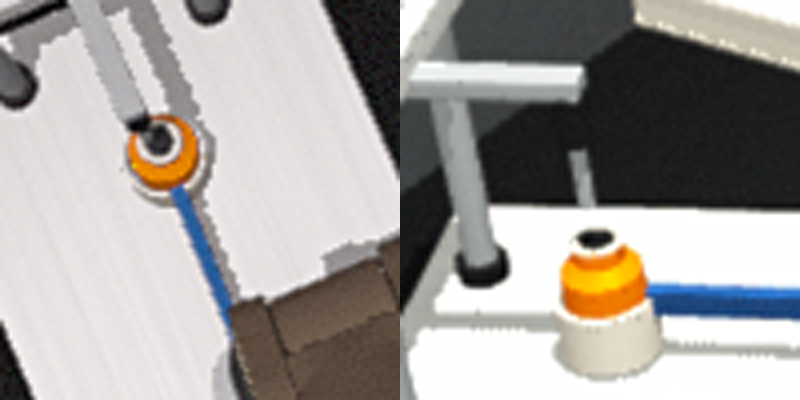

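Run:
```python
from h import *
t=snapshot("top");s=snapshot("side")
n=ray(s,(202.3,246.4),108);b=ray(s,(204.1,253.8),84);print("side",n.round(1),b.round(1),(b-n)[:2].round(1))
for u in((250.4,141.6),(251.8,142.5)):
  n=ray(t,u,108);b=ray(t,(254,144.5),84);print("top",n.round(1),b.round(1),(b-n)[:2].round(1))
# where a tip in line with the bottle along radius would be: tangential of error
e=np.array([-np.sin(np.radians(25)),np.cos(np.radians(25))]);print("tangent",e.round(2))
for p,nm in((t,"top"),(s,"side")):
  q=proj(p,[595+150*np.cos(np.radians(24.1)),98+150*np.sin(np.radians(24.1)),84]);print(nm,"mouth pred",q.round(1))
```

```text
side [730.2 164.9 108. ] [733.5 160.   84. ] [ 3.3 -4.9]
top [735.4 165.  108. ] [734.4 159.7  84. ] [-1.1 -5.3]
top [733.4 161.7 108. ] [734.4 159.7  84. ] [ 1. -2.]
tangent [-0.42  0.91]
top mouth pred [254.1 145.5]
side mouth pred [204.9 253.8]
```

Request:
jog_arm --pt "0 0.02 0.02 0 1" --pt "0 0.02 0.01 0 1" --pt "0 0 0 0 1" --pt "0 0 0 0 1"

```text
time: 13.25
tool_pos: [573.0, 18.0, 6.4]
orientation: [0.598, 0.387, 0.583, -0.391]
wrist_force: [-1.2, 0.4, -1.1]
opening: -0.004
```

```bash
python3 arc.py "[240]" 86 6
python3 - <<'E'
from h import *
t=ang();s=snapshot("side");ang()
for k in("open_bottle_top","nozzle_tip"):
  a=pinpoint(k,t);b=pinpoint(k,s);print(k,[(np.round(x["uv"],1).tolist(),round(x["confidence"],2)) for x in a[:2]+b[:2]])
E
```

```text
t 13.25 p [573.   18.    6.4] r 82.9 ang 254.6 F [-1.2  0.4 -1.1]
240 [0.0, -0.23, -0.18]
spokes mod120 26.4 n 203 coh 1.0 orange [254. 151.] [126.  62.] 26.2 140.0 area 105
spokes mod120 26.5 n 205 coh 1.0 orange [254. 151.] [126.  62.] 26.2 140.0 area 105
open_bottle_top [([252.0, 145.9], 0.81), ([517.5, 320.5], 0.55), ([200.9, 252.8], 0.92), ([272.5, 408.8], 0.71)]
nozzle_tip [([252.1, 141.7], 0.8), ([203.8, 245.1], 0.88), ([302.5, 297.7], 0.37)]
```

Request:
jog_arm --pt "0 -0.1 -0.1 0 1" --pt "0 -0.1 -0.1 0 1" --pt "-0.3 0 0 0 1" --pt "-0.6 0 0 0 1" --pt "-0.6 0 0 0 1" --pt "-0.4 0 0 0 1" --pt "0 0 0 0 1"

```text
time: 14.3
tool_pos: [544.8, 31.6, 152.1]
orientation: [0.598, 0.385, 0.584, -0.391]
wrist_force: [-0.3, 0.1, -0.6]
opening: -0.002
```

Run:
```python
from h import *
t=ang();s=snapshot("side")
cv2.imwrite("pics/z6.png",np.hstack([cv2.resize(t["pixels"][110:210,215:315,::-1],(400,400),interpolation=2),cv2.resize(s["pixels"][200:290,160:250,::-1],(400,400),interpolation=2)]))
a,b=[blob(p,(45,80,50),(90,255,255),bx)[0] for p,bx in((t,(410,225,500,290)),(s,(350,170,420,230)))]
print("green tri",tri([t,s],[a,b]),a,b)
o=observe();q=o["orientation"];M=Ro.from_quat(np.r_[q[1:],q[0]]).as_matrix();print(o["tool_pos"],M.round(3))
print("to above green",(M.T@(np.array([493,-290,90])-o["tool_pos"])/75).round(2),"fix tilt")
```

```text
spokes mod120 26.4 n 137 coh 1.0 orange [254. 151.] [126.  62.] 26.2 140.0 area 109
green tri (array([ 494.54324754, -292.52623747,   48.85204724]), np.float64(0.32359860513787453)) [442.81481481 252.35802469] [380.4673913  200.89130435]
[542.92436038  30.94139056 148.54504543] [[ 0.007  0.918  0.397]
 [-0.017  0.398 -0.917]
 [-1.    -0.     0.019]]
to above green [ 0.85 -2.31  3.65] fix tilt
```

View pics/z6.png

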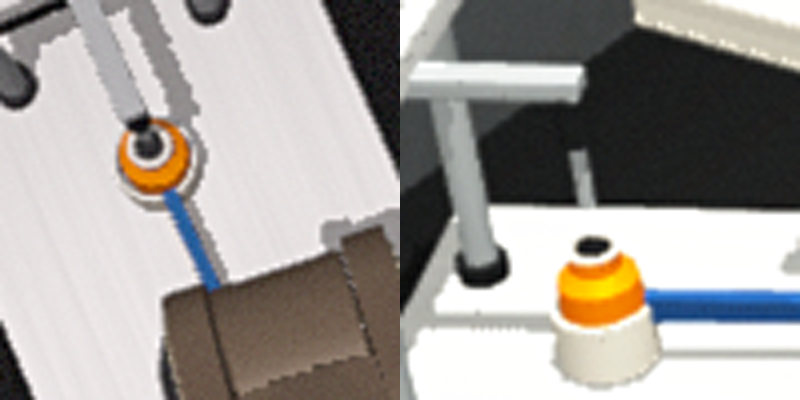

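Run:
```python
from h import *
t=snapshot("top");s=snapshot("side")
e=np.array([-np.sin(np.radians(26)),np.cos(np.radians(26))])
ns=ray(s,(202.3,246.4),108);bs=ray(s,(203.4,255.4),84);print("side",bs.round(1),(bs-ns)[:2].round(1),"tang",((bs-ns)[:2]@e).round(1))
bt=ray(t,(251.8,146),84)
for u in((250.4,141.6),(251.3,142.2)):
  n=ray(t,u,108);print("top",n.round(1),bt.round(1),(bt-n)[:2].round(1),((bt-n)[:2]@e).round(1))
# bar axis at z~184 in the top view: two points
A,B=[ray(t,(215+x/4,110+y/4),184)[:2] for x,y in((90,15),(127,108))]
d=(A-B)/np.linalg.norm(A-B);nn=np.array([-d[1],d[0]]);print("bar ang",np.degrees(np.arctan2(d[1],d[0])).round(1),"hub off bar axis",((np.array([595,98])-B)@nn).round(1),"mouth off",((bt[:2]-B)@nn).round(1))
```

```text
side [731.1 165.3  84. ] [0.9 0.5] tang 0.0
top [735.4 165.  108. ] [730.7 164.7  84. ] [-4.7 -0.3] 1.8
top [734.1 162.9 108. ] [730.7 164.7  84. ] [-3.4  1.8] 3.1
bar ang 23.3 hub off bar axis -6.9 mouth off 0.6
```

All estimates put the mouth within about 3 mm of the nozzle axis and the carousel at rest. Next is the start button.

Request:
jog_arm --pt "0 -0.15 0.24 0 1" --pt "0 -0.32 0.51 0 1" --pt "0 -0.32 0.51 0 1" --pt "0 -0.32 0.51 0 1" --pt "0 -0.32 0.51 0 1" --pt "0 -0.32 0.51 0 1" --pt "0 -0.32 0.51 0 1" --pt "0 -0.2 0.3 0 1" --pt "0 0 0 0 1"

```text
time: 15.4
tool_pos: [483.0, -292.6, 134.6]
orientation: [0.588, 0.38, 0.597, -0.393]
wrist_force: [0.7, 0.1, -1.2]
opening: -0.001
```

```bash
cat > g.py <<'E'
from h import *
o=observe();q=o["orientation"];M=Ro.from_quat(np.r_[q[1:],q[0]]).as_matrix();print(o["time"],o["tool_pos"].round(1),M[:,0].round(3),o["wrist_force"].round(1))
print("tip xy from true tip","units to green:",(M.T@(np.array([494,-291,40])-o["tool_pos"])/75).round(3))
print(tip(snapshot("side")))
E
python3 g.py
```

```text
15.4 [ 483.  -292.6  134.6] [-0.02  -0.009 -1.   ] [ 0.7  0.1 -1.2]
tip xy from true tip units to green: [1.258 0.171 0.04 ]
(array([ 483.3, -290.4,  134.4]), array([31.4, 32.1, 34.4, 35.8, 36.2, 36.7]), array([ 478. , -277.7,   43.6]))
```

Request:
jog_arm --pt "0.3 0.12 0.03 0 1" --pt "0.4 0.05 0 0 1" --pt "0.3 0 0 0 1" --pt "0.2 0 0 0 1" --pt "0.05 0 0 0 1" --pt "0 0 0 0 1"

```text
time: 16.05
tool_pos: [494.0, -277.2, 31.9]
orientation: [0.586, 0.378, 0.602, -0.388]
wrist_force: [0.6, -1.1, 2.4]
opening: -0.001
```

Run:
```python
from h import *
o=observe();print(o["time"],o["tool_pos"].round(1),o["wrist_force"].round(1))
t=snapshot("top");s=snapshot("side")
cv2.imwrite("pics/z7.png",np.hstack([cv2.resize(t["pixels"][220:300,400:500,::-1],(400,320),interpolation=2),cv2.resize(s["pixels"][160:240,340:440,::-1],(400,320),interpolation=2)]))
```

```text
16.05 [ 494.  -277.2   31.9] [ 0.6 -1.1  2.4]
```

View pics/z7.png

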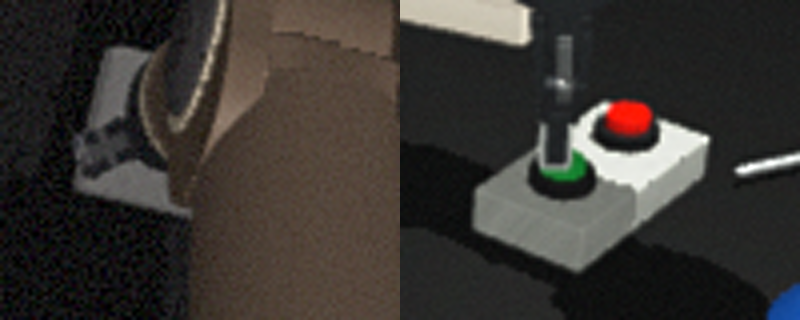

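The fingertip is over the green button (side px ≈ (379,201)) but about 14 mm off centre, away from red. I'll centre it, then press.

Request:
jog_arm --pt "-0.08 -0.03 0.06 0 1" --pt "0 -0.04 0.09 0 1" --pt "0 0 0 0 1"

```text
time: 16.45
tool_pos: [495.8, -291.5, 41.9]
orientation: [0.588, 0.378, 0.6, -0.388]
wrist_force: [-0.8, -0.5, -0.8]
opening: 0.0
```

```bash
python3 g.py
```

```text
16.45 [ 495.8 -291.5   41.9] [-0.022 -0.002 -1.   ] [-0.8 -0.5 -0.8]
tip xy from true tip units to green: [ 0.026 -0.019 -0.016]
(array([ 496.1, -291. ,   42. ]), array([32.8, 32.8, 35.3, 35.6, 36.4, 36.5]), array([ 491.4, -277.8,   45.8]))
```

Request:
jog_arm --pt "0.12 0 0 0 1" --pt "0.08 0 0 0 1" --pt "0.03 0 0 0 1" --pt "0 0 0 0 1"

```text
time: 16.9
tool_pos: [496.7, -291.8, 26.5]
orientation: [0.589, 0.379, 0.599, -0.388]
wrist_force: [-2.5, 0.4, 7.0]
opening: 0.001
```

Request:
jog_arm --pt "0.04 0 0 0 1" --pt "0.04 0 0 0 1" --pt "0 0 0 0 1"

```text
time: 17.2
tool_pos: [496.7, -291.8, 27.0]
orientation: [0.59, 0.378, 0.599, -0.389]
wrist_force: [-1.8, 0.8, 4.3]
opening: -0.003
```

Request:
jog_arm --pt "0.06 0 0 0 1" --pt "0.08 0 0 0 1" --pt "0.08 0 0 0 1"

```text
time: 17.5
tool_pos: [497.3, -292.3, 25.1]
orientation: [0.591, 0.376, 0.597, -0.391]
wrist_force: [-22.7, 11.7, 72.4]
opening: 0.003
```

72 N confirms the button is at its hard stop. I'll lift off now.

Request:
jog_arm --pt "-0.1 0 0 0 1" --pt "-0.3 0 0 0 1" --pt "-0.5 0 0 0 1" --pt "-0.5 0 0 0 1" --pt "-0.4 -0.1 0.3 0 1" --pt "0 -0.2 0.4 0 1" --pt "0 -0.2 0.4 0 1" --pt "0 -0.2 0.4 0 1" --pt "0 0 0 0 1" --pt "0 0 0 0 1"

```text
time: 18.5
tool_pos: [498.0, -415.2, 166.0]
orientation: [0.591, 0.374, 0.599, -0.39]
wrist_force: [0.6, 2.0, 0.3]
opening: -0.0
```

Run:
```python
from h import *
o=observe();print(o["time"],o["tool_pos"].round(1),o["wrist_force"].round(1))
t=ang();s=snapshot("side");save(s,"s_end.png")
for nm,lo,hi in(("green",(45,80,50),(90,255,255)),("red",(0,150,80),(6,255,255))):
    c,st,m=blob(s,lo,hi,(350,170,420,230));print(nm,c.round(1),st)
```

```text
18.5 [ 498.  -415.2  166. ] [0.6 2.  0.3]
spokes mod120 26.3 n 329 coh 1.0 orange [254. 151.] [126.  62.] 26.2 140.0 area 104
green [380.4 200.7] [375 196  12  10  98]
red [396.7 189.3] [391 186  12   8  77]
```

View pics/s_end.png

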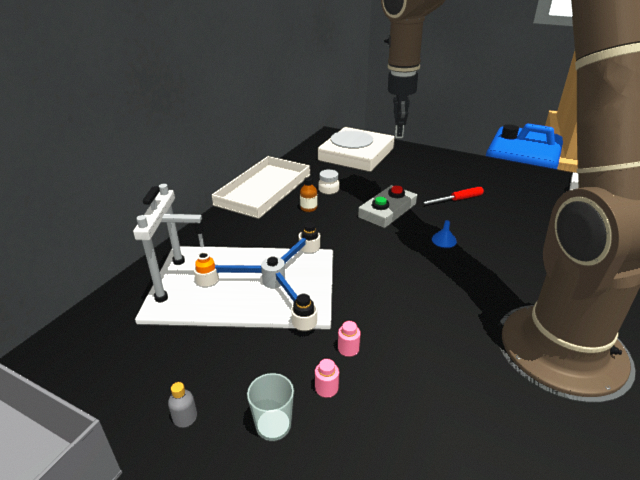

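The final view shows the orange bottle under the nozzle at (205,262), all three bottles upright, and both buttons up at (380,201) and (397,189). Everything else is in place and the arm is clear.

```bash
python3 -c "
from h import *
print(hand_in())"
```

```text
the job is handed in; nothing more can be done
None
```

The open orange bottle is under the nozzle and the green start button has been pressed right down and released. I handed the job in at about 18.6 s, and it gives no verdict.

- **Turning the carousel:** with the closed fingertips I pushed one capped-bottle spoke counter-clockwise by about 145°. I stopped just short, then nudged it into place. The spoke now stands at 26.3°, against about 25.9° for the nozzle.
- **Bottle position:** camera estimates of how far the mouth is from the nozzle ranged from about 1 to 5 mm, against the 9 mm limit. Most of the spread comes from locating the nozzle tip in the top view.
- **Pressing start:** the button stopped moving at its end stop. My last push was harder than needed, with 72 N at the wrist against the 120 N limit, and I lifted off at once.
- **Last checks:** both buttons look up, all three bottles stand upright in their cups, the other things on the bench look unmoved, and the arm is clear.

**Disagreements along the way:**
- The reported fingertip height was about 33 mm lower than the side camera's depth showed. My first sweep therefore passed over the spoke without touching it, and I used the camera height after that.
- The trained network swapped the two buttons in the side view, so I told them apart by colour.

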